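Hold a loupe in focus over a colony

ROBOT

A 7-joint arm with a two-finger parallel gripper is mounted at the origin on a cart in front of the work surface, level with it; the furniture and walls round the work are solid. World frame = base frame: x ahead of the robot, y to its left, z up, the work surface at z = 0. Lengths are in m, angles in rad, forces in N, time in s.
With the tool pointing down it reaches from about 0.425 to 1.025 m from the base axis. Payload 9.4 kg.
Tool frame: the origin (TCP) lies at the very end of the fingers, on their centre line; the grasp point (between the pads) lies 19 mm behind it; z points along the fingers, x is the direction in which the jaws open and shut, and the axes are right-handed (so a half turn about z gives the same grasp; the last joint's range is limited). The gripper opens to 85 mm and grips with 20 to 120 N. Pads are 22 mm wide; open, the fingers measure 114 mm over their backs; the gripper's body (76 mm by 85 mm) begins 54 mm behind the grasp point. The pads swing forward as they close: fully open they stand 13 mm farther back than shut.
Start: joints at [1.046, 0.599, -0.003, 1.599, 0.002, 0.943, -0.08], TCP at [0.314, -0.654, 0.231] pointing down, gripper open.
Joint ranges: [-2.57, 2.57], [-0.35, 1.97], [-1.29, 1.29], [0.11, 2.56], [-1.05, 4.19], [0.11, 1.86], [-2.63, 2.63]. Speed limits (rad/s): [2.22, 2.22, 3.01, 3.01, 3.14, 3.14, 3.14].

INTERFACE

Orientations are given as a rotation vector (axis times angle).
In Python, from station import telemetry, camera, job gives the robot as it stands.
- The arm moves only by the tool servo_tool, never from a script. Its argument "deltas" is a list of rows, each a list of 3 entries, a list of its own where there are three numbers: the opening, from 0 (shut) to 1 (fully open), then the shift along the tool's x, y, z in mm, then the turn about the tool's z in units of 5 degrees (1.0 is 5 degrees). In form: [[grip, [dx, dy, dz], twist], ...]. A call has 1 to 12 rows; each row shifts and turns the commanded pose from where the row before left it, along the tool's axes as they then stand; what a row does not reach is not made up. A row lasts 1/12 s, in which the tool goes at most 41.7 mm and 7.16 degrees, less where a joint would pass 70% of its speed; a pose out of reach is approached as far as the arm can. A call with a gripper value outside its range is refused whole. The fingers move at their own pace and stop on an object; the grip force is fixed at half the most. Time passes only in rows, so rows that do not move let the fingers close. It gives the time, the measured TCP pose, the force and the opening at its end, in the units of the state.
- telemetry.get_state(): the state, without advancing time (a new reading comes with each control period).
- camera(name): name is "scene" or "top" or "wrist"; returns a dict with "frame" (400x640x3 uint8, blue, green, red), "mtx" (3x3 intrinsics, pixels), "k1" (the pictures are not rectified: a ray, as slopes to the right and down, at radius r is drawn at 1 + k1 r^2 times it, then the intrinsics apply), "R" (3x3) and "t" (3): a world point X has camera coordinates R X + t. Camera axes: x right, y down, z forward; pixel columns grow to the right and rows downward; lengths in m; the calibration is good to about 2 mm. A picture is of the moment at which its call begins. There is no depth.
- job.hand_in(): hands the job in, once; it reports no verdict.
The state is a dict: "time_s": time; "joint_positions": joint angles; "qvel": joint speeds; "effort": joint torques, N m; "tool_pos": TCP position; "orientation": TCP orientation; "wrist_force": force on the tool from outside, world axes, zero at the start; "wrist_torque": the same for the moment, N m; "finger_gap": opening from 0.0 (shut) to 1.0 (fully open).
Only numpy, scipy, OpenCV 4.12 (cv2) and the standard library are available. Lean on these libraries where they do the work, as an engineer would, in place of code of your own. Each camera call takes 0.05 s, during which the arm holds its last target.

TASK

Pick up the hand loupe from its rest and hold it level over the culture dish, with the lens centred above the dark red colony and at the height that the orange pointer beside the dish shows. Finish while holding it there, steady in the gripper and clear of everything else, and leave the dish, the pointer and the other things where they are.

Things in the scene. Friction and masses are not known exactly. Their poses are not given: they have to be found in the camera images.
- loupe: Hand loupe, about 70 g, 170 mm long, lying face up on its rest. Origin on the underside below the grip point, z up out of the lens, x from the handle toward the lens. Black flat-sided handle 90 mm long (x = -60 to +30 mm), 16 mm wide (y), 14 mm high; then a thin steel neck; then a black round rim of 60 mm outer diameter, 14 mm high, with a clear lens, centred at x = +80 mm. It balances within about 15 mm of the origin.
- loupe_grip (a point): Point in the middle of the loupe handle's width and height where the handle is best gripped across its 16 mm width (axes as the loupe's); 37 mm above the cabinet top while the loupe is on its rest. Handle free on both sides for 25 mm either way along it.
- loupe_lens (a point): Centre of the loupe's lens, mid-height of the rim, 80 mm along the loupe's +x from loupe_grip and level with it (7 mm above the loupe's underside).
- loupe_rest: White rest for the loupe, fixed to the surface; base 190 x 70 x 6 mm. It carries the loupe at 30 mm height on a saddle under the handle's end (x = -52 to -40 mm, cheeks up to 39 mm, 14 mm each side of the handle's middle line) and a platform under the rim (x = 62 to 112 mm, with a stop up to 35 mm at x = 115 mm). Nothing stands between saddle and platform but the 6 mm base. Lifts out straight up. Origin on the surface under loupe_grip, x along the loupe.
- stand: Grey inspection stand, fixed to the surface: base 170 x 90 x 8 mm (x = -70 to +100 mm), with a low rim (11 mm high, 73 mm across) round the dish. Steel post of 8 mm diameter at x = +82 mm, its top 123 mm above the cabinet top, with an orange sliding pointer. Origin on the surface below the dish's centre; x toward the post, z up.
- pointer_tip (a point): Tip of the orange pointer, which points from the post toward the dish, 58 mm from the dish's centre. Its height (65 to 110 mm above the cabinet top) is the height at which the middle of the lens (loupe_lens) shall be held. The pointer slides up and down the post if pushed.
- dish: Round clear culture dish with brown medium, 60 mm diameter, 12 mm high, lying loose inside the stand's rim, 8 mm above the cabinet top. Origin at the centre of its underside. On the medium are three round colonies of 9 mm diameter, each 14 mm from the centre, at 120 degrees: one dark red (dish +x) and two cream.
- colony (a point): Top of the dark red colony in the dish: 14 mm from the dish's centre, about 17 mm above the cabinet top.
- oil_bottle: Bystander: small brown bottle with a black cap, 28 x 28 x 57 mm. Origin at the centre of its underside.
- pot: Bystander: white specimen pot with a yellow cap, 50 x 50 x 55 mm. Origin at the centre of its underside.
- marker: Bystander: white marker with a blue cap, lying, 13 x 132 x 14 mm. Origin at the centre of its underside.
- dropper: Bystander: brown dropper bottle with a black bulb, 33 x 33 x 82 mm. Origin at the centre of its underside.
Things that resemble listed ones, but are neither listed nor needed, are in the scene too. Leave any blue, green or turquoise look-alike of the dish alone.

How it is judged:
On the way:
1. the loupe is lifted clear of its rest in the gripper (contact force between loupe and the fingers above 1 N and contact force between loupe and loupe_rest below 0.05 N and contact force between loupe and stand below 0.05 N and contact force between loupe and dish below 0.05 N and height (world z) of loupe_lens above 0.05 m), for 0.2 s.
At the end, for the whole second after the job is handed in: The gripper holds the loupe clear of rest, stand and dish, still; lens centre within 10 mm (horizontally) of the dark red colony and within 7 mm of the pointer tip's height; level within 0.14 rad; dish moved under 8 mm, pointer under 4 mm (contact force between loupe and the fingers above 1 N and contact force between loupe and loupe_rest below 0.05 N and contact force between loupe and stand below 0.05 N and contact force between loupe and dish below 0.05 N and horizontal distance between loupe_lens and colony below 0.01 m and z of loupe_lens in the frame of pointer_tip between -0.007 and 0.007 m and angle between loupe's own z axis and vertical below 0.14 rad and linear speed of loupe below 0.02 m/s and angular speed of loupe below 0.2 rad/s and distance of dish from where it was at the start of the episode below 0.008 m and distance of pointer_tip from where it was at the start of the episode below 0.004 m); the arm keeps its last pose, push and grip.
It fails at once if the dish is shifted by more than 8 mm (distance of dish from where it was at the start of the episode above 0.008 m).
It fails at once if the pointer is shifted by more than 4 mm (distance of pointer_tip from where it was at the start of the episode above 0.004 m).
It fails at once if a bystander (brown bottle, specimen pot, marker, dropper bottle) is shifted by more than 20 mm (distance of any of oil_bottle, pot, marker, dropper from where it was at the start of the episode above 0.02 m).
It also fails if it takes over 42 s, if anything falls off the work surface, if the arm or the gripper's body presses on something with over 40 N, if the wrist force passes 120 N, or if a joint passes its speed limit or range.

## Working session

There is one attempt and no reset: what is moved stays moved. The work goes in short steps, Python scripts to look and compute and a tool call to move; the robot and the scene stay as the last step left them, time stands still between calls to the robot, and variables do not carry over. Pictures are saved under pics/ and viewed, and the job is handed in when it is done.

Besides the shell and the picture viewer there is one more tool, called after ">>>" as name(argument=value, ...), one argument or row to a line, values as JSON. servo_tool: Moves the arm, as the interface text tells. Its arguments: {"type":"object","properties":{"deltas":{"type":"array"}},"required":["deltas"]}

```bash
mkdir -p pics; cat > h.py <<'E'
import numpy as np, cv2
from station import telemetry, camera, job
def snap(n,f):
    c=camera(n); cv2.imwrite(f'pics/{f}.png',c['frame']); np.savez(f'pics/{f}.npz',**{k:c[k] for k in('frame','mtx','k1','R','t')}); return c
def load(f): return dict(np.load(f'pics/{f}.npz'))
def proj(c,X):
    p=c['R']@np.array(X,float)+np.ravel(c['t']); a=p[:2]/p[2]; a=a*(1+float(c['k1'])*(a@a)); return (c['mtx']@np.r_[a,1])[:2]
def ray(c,uv):
    d=np.array([float(c['k1']),0,0,0,0.]); K=c['mtx']
    a=(np.linalg.inv(K)@np.r_[uv,1])[:2]; b=a.copy()
    for _ in range(30): b=a/(1+float(c['k1'])*(b@b))
    R=c['R']; return -R.T@np.ravel(c['t']), R.T@np.r_[b,1]
def atz(c,uv,z):
    o,d=ray(c,uv); return o+d*(z-o[2])/d[2]
def tri(*cu):
    A=np.zeros((3,3));b=np.zeros(3)
    for c,uv in cu:
        o,d=ray(c,uv); d=d/np.linalg.norm(d); P=np.eye(3)-np.outer(d,d); A+=P;b+=P@o
    X=np.linalg.solve(A,b); return X,[proj(c,X)-np.array(uv) for c,uv in cu]
def crop(f,x0,y0,x1,y1,s,out):
    im=cv2.imread(f'pics/{f}.png')[y0:y1,x0:x1]; cv2.imwrite(f'pics/{out}.png',cv2.resize(im,None,fx=s,fy=s,interpolation=cv2.INTER_CUBIC))
E
python3 -c "
from h import *
for n in('scene','top','wrist'):
    c=snap(n,n+'0'); print(n,c['mtx'].tolist(),c['k1'],-c['R'].T@np.ravel(c['t']))
print(telemetry.get_state())"
```

```text
scene [[407.4998181032864, 0.0, 317.15330813026696], [0.0, 407.4998181032864, 192.80656932077628], [0.0, 0.0, 1.0]] -0.07162360067635172 [0.03446482 0.69417137 0.77672454]
top [[437.70150735835716, 0.0, 321.8296162029487], [0.0, 437.70150735835716, 200.43027045985326], [0.0, 0.0, 1.0]] -0.07077175676397857 [ 0.33185419 -0.02030692  1.19556436]
wrist [[312.2861372759009, 0.0, 320.7469516343521], [0.0, 312.2861372759009, 198.33883492260682], [0.0, 0.0, 1.0]] -0.016740984383640488 [ 0.37624582 -0.62449355  0.37319046]
{'time_s': 0.15, 'joint_positions': array([ 1.04635355,  0.59993126, -0.00256529,  1.59991878,  0.00183043,
        0.94290987, -0.07981021]), 'qvel': array([ 1.30346505e-05, -3.12293038e-03, -7.69978119e-04, -8.04871082e-04,
       -3.73205166e-04,  1.25259641e-03, -1.65388350e-04]), 'effort': array([ 3.11352145e-03, -7.76990533e+01,  1.56655468e+00, -2.58236772e+01,
        1.23876872e-02,  6.83014354e-03,  1.11308270e-04]), 'tool_pos': array([ 0.31372713, -0.6532268 ,  0.2306321 ]), 'orientation': array([-2.65881645e+00,  1.67244817e+00,  1.64452298e-03]), 'wrist_force': array([ 0.47692134,  0.94843525, -0.23555309]), 'wrist_torque': array([-0.01870252,  0.00037927, -0.01572948]), 'finger_gap': 0.9985951795867279}
```

View pics/scene0.png

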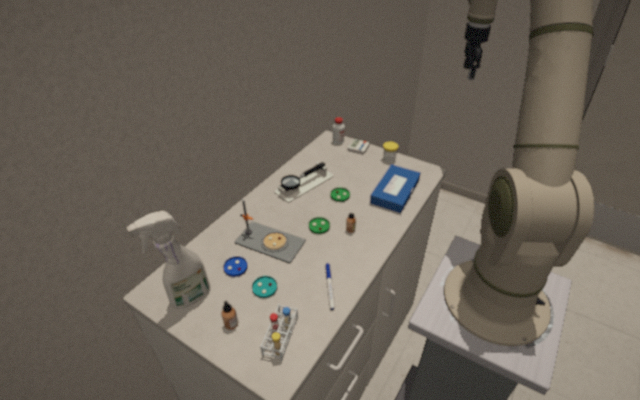

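View pics/top0.png

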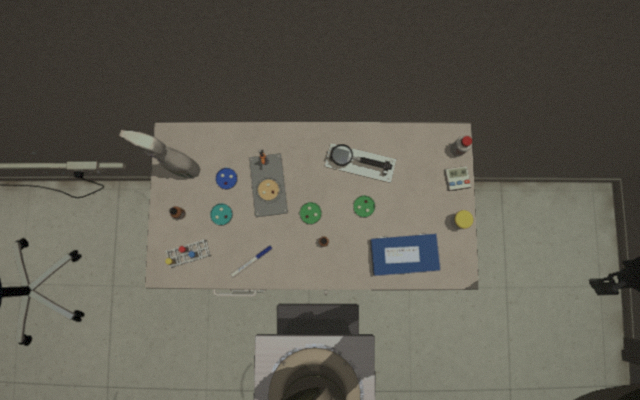

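View pics/wrist0.png

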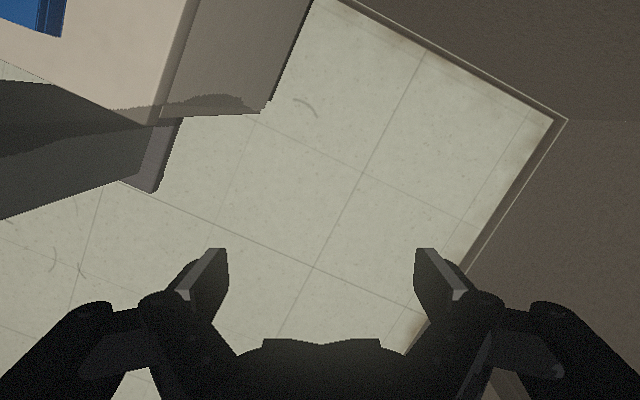

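```bash
python3 -c "
from h import *
crop('top0',230,135,410,225,4.4,'a'); crop('scene0',225,150,345,270,5,'b')"
```

```text
(no output)
```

View pics/a.png

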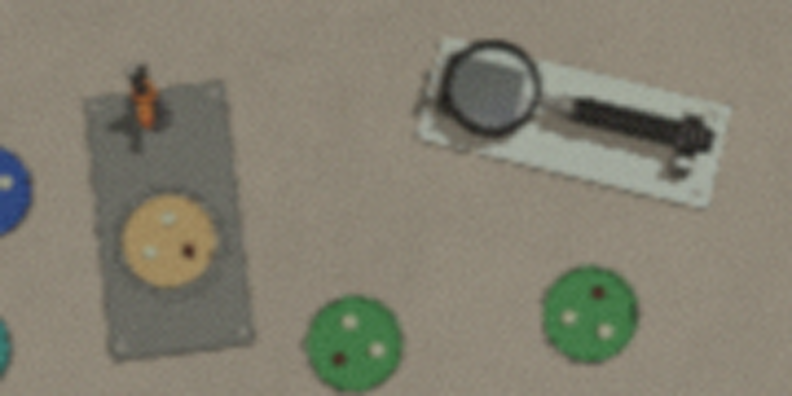

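View pics/b.png

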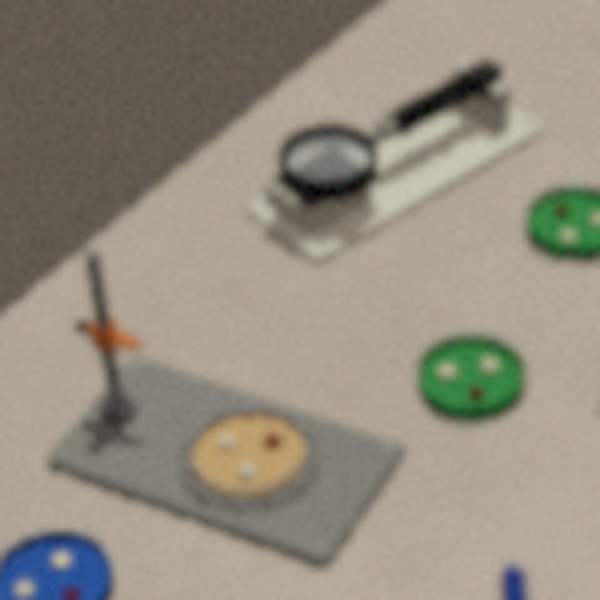

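```bash
cat > m.py <<'E'
from h import *
T=load('top0');S=load('scene0')
t=lambda x,y:(np.array([230+(x+.5)/4.4-.5,135+(y+.5)/4.4-.5]))
s=lambda x,y:(np.array([225+(x+.5)/5-.5,150+(y+.5)/5-.5]))
for n,a,b,z in[('colony',(189,250),(273,441),.017),('dish',(169,240),(249,455),.018),('lens',(491,88),(328,157),.040),('hend',(712,137),(492,70),.042),('hstart',(575,108),(395,125),.042),('ptip',(150,128),(141,346),.085),('posttop',(138,70),(94,255),.123)]:
    print(n,atz(T,t(*a),z).round(4),atz(S,s(*b),z).round(4),tri((T,t(*a)),(S,s(*b))))
E
python3 m.py
```

```text
colony [0.532  0.1168 0.017 ] [0.5311 0.1199 0.017 ] (array([0.53286355, 0.11734045, 0.01373761]), [array([-0.05904016, -0.10830038]), array([0.12669236, 0.02368599])])
dish [0.5381 0.1293 0.018 ] [0.5348 0.1355 0.018 ] (array([0.53943762, 0.13021074, 0.01083993]), [array([-0.01514874, -0.02744921]), array([0.03239813, 0.00615216])])
lens [ 0.63   -0.0702  0.04  ] [ 0.6312 -0.0702  0.04  ] (array([ 0.63038077, -0.06990685,  0.040389  ]), [array([-0.09036331, -0.16997974]), array([0.17201124, 0.03360173])])
hend [ 0.5992 -0.2058  0.042 ] [ 0.5951 -0.1963  0.042 ] (array([ 0.6014907 , -0.20703249,  0.03319772]), [array([-0.05269247, -0.10624929]), array([0.1002072 , 0.01648603])])
hstart [ 0.617  -0.1217  0.042 ] [ 0.6139 -0.1158  0.042 ] (array([ 0.61850266, -0.12220906,  0.03615594]), [array([-0.00211231, -0.00410599]), array([0.00403854, 0.00074591])])
ptip [0.5936 0.1335 0.085 ] [0.5829 0.1535 0.085 ] (array([0.59910941, 0.13677094, 0.06375427]), [array([-0.10951145, -0.18498351]), array([0.2157852 , 0.04565418])])
posttop [0.6188 0.136  0.123 ] [0.616 0.144 0.123] (array([0.62154506, 0.13758922, 0.11566031]), [array([-0.18825155, -0.30734823]), array([0.353795  , 0.08028007])])
```

```bash
cat > go.py <<'E'
from h import *
from scipy.spatial.transform import Rotation as Ro
import sys
def go(X,xdir=None):
    s=telemetry.get_state(); R=Ro.from_rotvec(s['orientation']).as_matrix()
    print('t',s['time_s'],'pos',s['tool_pos'].round(4),'gap',round(s['finger_gap'],3),'F',s['wrist_force'].round(1)); print(R.round(3))
    print('delta tool mm',(R.T@(np.array(X)-s['tool_pos'])*1000).round(1))
    if xdir is not None:
        v=R.T@np.r_[xdir,0]; a=np.degrees(np.arctan2(v[1],v[0])); a=(a+90)%180-90
        print('twist deg',a, 'units',a/5)
if __name__=='__main__':
    a=list(map(float,sys.argv[1:])); go(a[:3],a[3:5] if len(a)>3 else None)
E
python3 go.py 0.56 -0.15 0.231 -0.978 0.207
```

```text
t 0.15 pos [ 0.3137 -0.6532  0.2306] gap 0.999 F [ 0.5  0.9 -0.2]
[[ 0.433 -0.901 -0.001]
 [-0.901 -0.433  0.001]
 [-0.001  0.    -1.   ]]
delta tool mm [-347.  -439.9   -0. ]
twist deg -52.39078290646927 units -10.478156581293854
```

>>> servo_tool(
  deltas=[
    [1,[-15,-19,0],0],
    [1,[-25,-32,0],0],
    [1,[-25,-32,0],0],
    [1,[-25,-32,0],0],
    [1,[-25,-32,0],0],
    [1,[-25,-32,0],0],
    [1,[-25,-32,0],0],
    [1,[-25,-32,0],0],
    [1,[-25,-32,0],0],
    [1,[-25,-32,0],0],
    [1,[-25,-32,0],0],
    [1,[-25,-32,0],0],
  ],
)

```text
time_s: 1.15
tool_pos: [0.5232, -0.2296, 0.2312]
orientation: [2.659, -1.673, -0.0]
wrist_force: [1.0, -0.5, 0.2]
finger_gap: 1.001
```

>>> servo_tool(
  deltas=[
    [1,[-25,-32,0],0],
    [1,[-20,-25,0],0],
    [1,[0,0,0],-1.3],
    [1,[0,0,0],-1.3],
    [1,[0,0,0],-1.3],
    [1,[0,0,0],-1.3],
    [1,[0,0,0],-1.3],
    [1,[0,0,0],-1.3],
    [1,[0,0,0],-1.3],
    [1,[0,0,0],-1.4],
    [1,[0,0,0],0],
    [1,[0,0,0],0],
  ],
)

```text
time_s: 2.15
tool_pos: [0.5545, -0.1665, 0.231]
orientation: [-3.124, 0.33, 0.001]
wrist_force: [-0.3, -0.3, 0.0]
finger_gap: 0.997
```

```bash
python3 go.py 0.614 -0.148 0.1 -0.978 0.207; python3 -c "
from h import *
snap('wrist','w1')"
```

```text
t 2.15 pos [ 0.5545 -0.1665  0.231 ] gap 0.997 F [-0.3 -0.3  0. ]
[[ 0.978 -0.209 -0.   ]
 [-0.209 -0.978  0.   ]
 [-0.    -0.    -1.   ]]
delta tool mm [ 54.4 -30.5 131. ]
twist deg -0.1224073150347067 units -0.02448146300694134
```

View pics/w1.png

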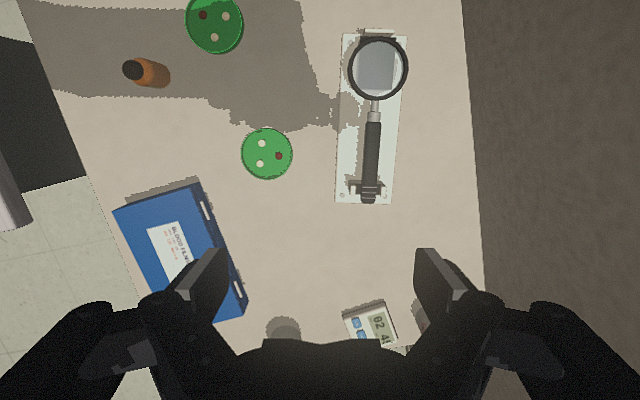

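```bash
python3 -c "
from h import *
c=load('w1')
print(-c['R'].T@np.ravel(c['t']))
for p,z in[((377.5,68),.041),((368,196),.044),((374,124),.044),((372.5,160),.044)]: print(atz(c,p,z).round(4))
crop('w1',325,20,425,220,3,'c')"; python3 go.py 0.54 0.03 0.231
```

```text
[ 0.5695192  -0.10034888  0.37379819]
[ 0.6331 -0.0718  0.041 ]
[ 0.6011 -0.199   0.044 ]
[ 0.6202 -0.1245  0.044 ]
[ 0.6125 -0.1609  0.044 ]
t 2.2 pos [ 0.5545 -0.1664  0.2311] gap 1.003 F [-0.1 -0.5  0.1]
[[ 0.978 -0.21  -0.   ]
 [-0.21  -0.978  0.   ]
 [-0.    -0.    -1.   ]]
delta tool mm [-5.53e+01 -1.89e+02  1.00e-01]
```

View pics/c.png

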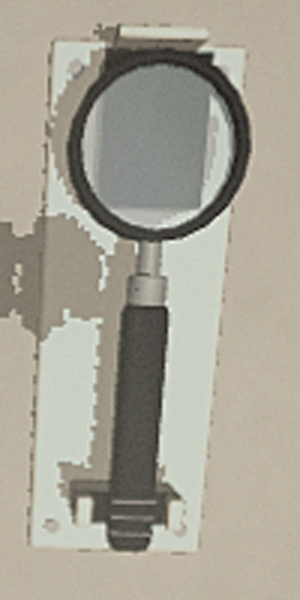

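>>> servo_tool(
  deltas=[
    [1,[-10,-25,0],0],
    [1,[-15,-38,0],0],
    [1,[-15,-38,0],0],
    [1,[-10,-38,0],0],
    [1,[-5,-30,0],0],
    [1,[0,-20,0],0],
    [1,[0,0,0],0],
    [1,[0,0,0],0],
  ],
)

```text
time_s: 2.87
tool_pos: [0.5397, 0.0314, 0.2313]
orientation: [-3.125, 0.324, -0.0]
wrist_force: [0.1, -0.3, 0.2]
finger_gap: 1.0
```

```bash
python3 go.py 0.54 0.03 0.231; python3 -c "
from h import *
snap('wrist','w2')"
```

```text
t 2.8667 pos [0.5397 0.0314 0.2313] gap 1.0 F [ 0.1 -0.3  0.2]
[[ 0.979 -0.205  0.   ]
 [-0.205 -0.979  0.   ]
 [ 0.    -0.    -1.   ]]
delta tool mm [0.6 1.3 0.3]
```

View pics/w2.png

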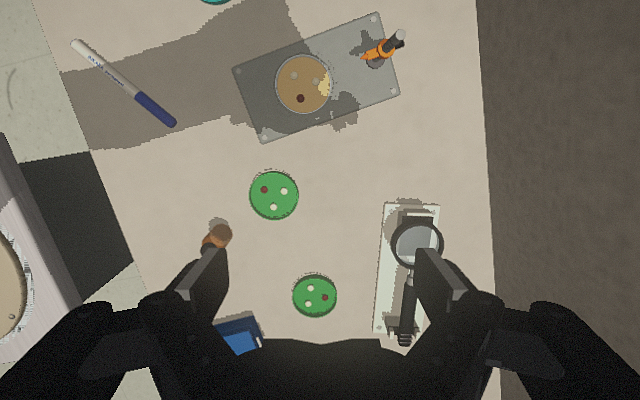

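```bash
python3 -c "
from h import *
crop('w2',225,0,415,150,4.2,'d')"
```

```text
(no output)
```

View pics/d.png

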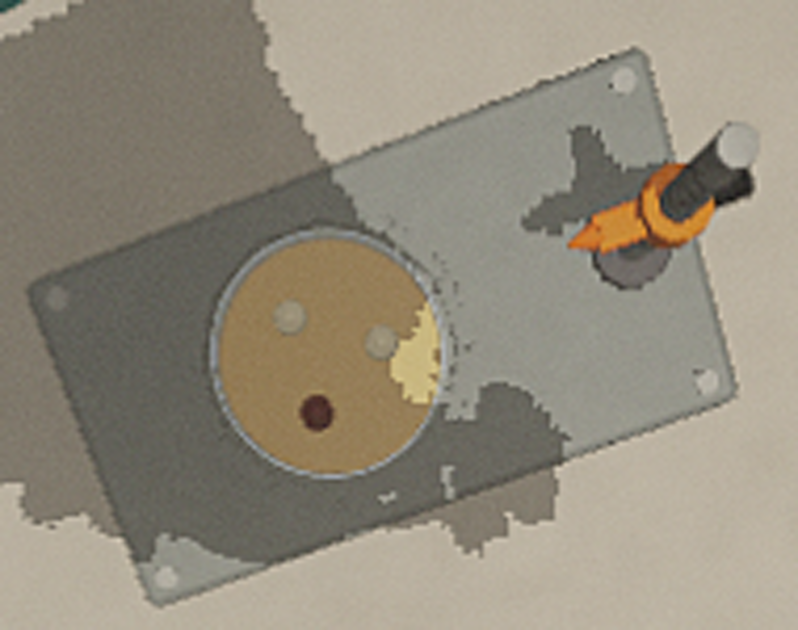

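>>> servo_tool(
  deltas=[
    [1,[-20,-15,10],0],
    [1,[-35,-20,0],0],
    [1,[-35,-20,0],0],
    [1,[-20,-20,0],0],
    [1,[0,0,0],0],
    [1,[0,0,0],0],
  ],
)

```text
time_s: 3.42
tool_pos: [0.447, 0.1258, 0.2215]
orientation: [3.125, -0.324, 0.001]
wrist_force: [0.8, -1.1, 0.1]
finger_gap: 1.002
```

```bash
python3 -c "
from h import *
snap('wrist','w3'); snap('scene','scene3')"
```

```text
(no output)
```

View pics/w3.png

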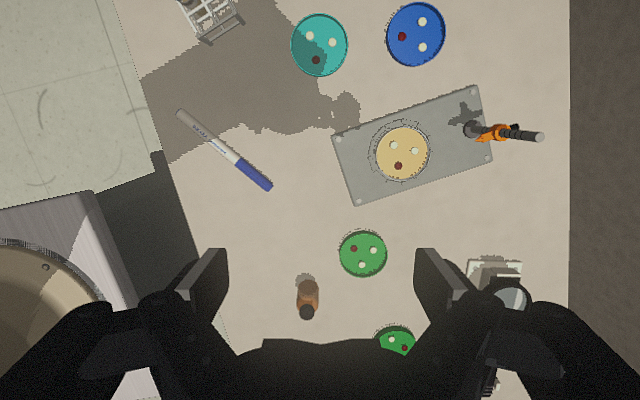

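```bash
python3 -c "
from h import *
crop('w3',365,80,555,210,4.2,'e')"
```

```text
(no output)
```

View pics/e.png

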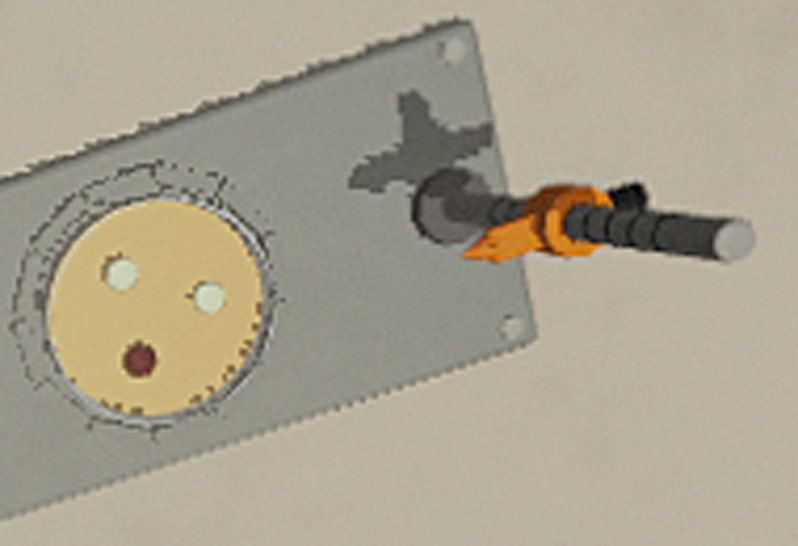

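```bash
cat > m2.py <<'E'
from h import *
A=load('w2');B=load('w3');S=load('scene0');T=load('top0')
a=lambda x,y:np.array([225+(x+.5)/4.2-.5,0+(y+.5)/4.2-.5])
b=lambda x,y:np.array([365+(x+.5)/4.2-.5,80+(y+.5)/4.2-.5])
s=lambda x,y:(np.array([225+(x+.5)/5-.5,150+(y+.5)/5-.5]))
t=lambda x,y:(np.array([230+(x+.5)/4.4-.5,135+(y+.5)/4.4-.5]))
for n,p,q,z,e,f in[('tip',(570,244),(463,254),.08,(141,346),(150,128)),('col',(317,412),(139,358),.017,(273,441),(189,250)),('dish',(328,353),(157,305),.02,(249,455),(169,240)),('ptop',(739,145),(735,240),.123,(94,255),(138,70))]:
    X,r=tri((A,a(*p)),(B,b(*q))); Y,r2=tri((A,a(*p)),(B,b(*q)),(S,s(*e)),(T,t(*f)))
    print(n,X.round(4),np.round(r,1).tolist(),'all4',Y.round(4),np.round(r2,1).tolist(),'| atz',atz(A,a(*p),z).round(4),atz(B,b(*q),z).round(4))
E
python3 m2.py; python3 go.py 0.6135 -0.149 0.1 -0.970 0.244
```

```text
tip [0.5993 0.1361 0.0657] [[-0.0, 0.0], [0.0, -0.0]] all4 [0.5995 0.1364 0.0638] [[-0.1, -0.0], [-0.7, -0.5], [0.2, -0.1], [0.0, -0.3]] | atz [0.5972 0.1343 0.08  ] [0.5927 0.1387 0.08  ]
col [0.535  0.1161 0.0131] [[0.1, -0.1], [-0.1, 0.1]] all4 [0.5342 0.1165 0.0125] [[-0.6, -0.3], [-0.9, -0.2], [-0.1, -0.0], [0.3, -0.5]] | atz [0.5351 0.1158 0.017 ] [0.5343 0.117  0.017 ]
dish [0.5412 0.1296 0.0154] [[0.1, -0.2], [-0.1, 0.2]] all4 [0.5407 0.1297 0.0104] [[-0.1, 0.2], [-1.7, -0.4], [-0.2, -0.2], [0.2, -0.4]] | atz [0.5412 0.129  0.02  ] [0.5403 0.1306 0.02  ]
ptop [0.6229 0.139  0.1218] [[0.0, -0.0], [-0.0, 0.0]] all4 [0.6227 0.1384 0.1177] [[-1.5, 2.2], [-3.9, 0.4], [-0.3, -0.5], [-0.6, -1.0]] | atz [0.6226 0.1388 0.123 ] [0.6222 0.1392 0.123 ]
t 3.5167 pos [0.4481 0.1246 0.2213] gap 1.003 F [ 0.6 -0.8  0.4]
[[ 0.978 -0.208  0.   ]
 [-0.208 -0.978 -0.001]
 [ 0.001  0.    -1.   ]]
delta tool mm [218.6 233.2 121.5]
twist deg 2.1202672153596893 units 0.4240534430719379
```

>>> servo_tool(
  deltas=[
    [1,[12,13,0],0],
    [1,[24,26,0],0],
    [1,[24,26,0],0],
    [1,[24,26,0],0],
    [1,[24,26,0],0],
    [1,[24,26,0],0],
    [1,[24,26,0],0],
    [1,[24,26,0],0],
    [1,[24,26,0],0],
    [1,[14,13,20],0.42],
    [1,[0,0,35],0],
    [1,[0,0,25],0],
  ],
)

```text
time_s: 4.52
tool_pos: [0.6126, -0.1525, 0.1391]
orientation: [3.116, -0.392, -0.0]
wrist_force: [-1.3, -0.1, -0.5]
finger_gap: 1.0
```

>>> servo_tool(
  deltas=[
    [1,[0,0,20],0],
    [1,[0,0,0],0],
    [1,[0,0,0],0],
  ],
)

```text
time_s: 4.77
tool_pos: [0.612, -0.1495, 0.1202]
orientation: [3.117, -0.385, -0.004]
wrist_force: [-0.3, -0.7, 0.2]
finger_gap: 0.998
```

```bash
python3 go.py 0.6135 -0.149 0.018 -0.970 0.244; python3 -c "
from h import *
snap('wrist','w4')"
```

```text
t 4.7667 pos [ 0.612  -0.1495  0.1202] gap 0.998 F [-0.3 -0.7  0.2]
[[ 0.97  -0.243 -0.003]
 [-0.243 -0.97  -0.   ]
 [-0.002  0.001 -1.   ]]
delta tool mm [  1.6  -1.  102.2]
twist deg 0.03321352905490471 units 0.006642705810980943
```

View pics/w4.png

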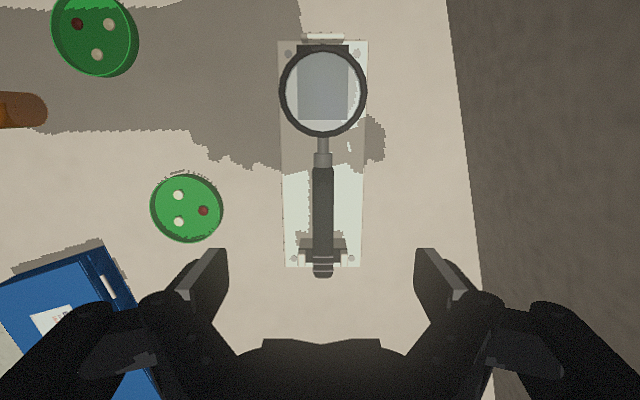

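```bash
python3 -c "
from h import *
c=load('w4')
L=atz(c,(323,91),.041);E=atz(c,(323,262),.044);S=atz(c,(323,168),.044);print(L,E,S)
d=(L-E)[:2];d/=np.linalg.norm(d);print(d,L[:2]-.08*d,S[:2]-.03*d)
import go; go.go(np.r_[L[:2]-.08*d,.018],[-d[1],d[0]])"
```

```text
[ 0.63368063 -0.0718162   0.041     ] [ 0.60336984 -0.19357751  0.044     ] [ 0.6211099 -0.1222751  0.044    ]
[0.24156384 0.97038493] [ 0.61435552 -0.14944699] [ 0.61386298 -0.15138665]
t 4.8167 pos [ 0.6129 -0.1492  0.1216] gap 1.003 F [ 0.7 -0.3  0.1]
[[ 0.97  -0.243 -0.   ]
 [-0.243 -0.97  -0.   ]
 [-0.     0.    -1.   ]]
delta tool mm [ 1.500e+00 -1.000e-01  1.036e+02]
twist deg -0.07704441925426408 units -0.015408883850852817
```

>>> servo_tool(
  deltas=[
    [1,[1.5,0,15],0],
    [1,[0,0,30],0],
    [1,[0,0,28],0],
    [1,[0,0,20],0],
    [1,[0,0,10],0],
    [1,[0,0,0],0],
    [1,[0,0,0],0],
    [0.4,[0,0,0],0],
    [0.4,[0,0,0],0],
    [0.4,[0,0,0],0],
  ],
)

```text
time_s: 5.65
tool_pos: [0.6149, -0.1484, 0.0197]
orientation: [3.118, -0.382, 0.003]
wrist_force: [-0.3, 0.1, -0.2]
finger_gap: 0.607
```

```bash
python3 go.py 0.6143 -0.1494 0.018 -0.970 0.2416; python3 -c "
from h import *
snap('wrist','w5')"
```

```text
t 5.65 pos [ 0.6149 -0.1484  0.0197] gap 0.607 F [-0.3  0.1 -0.2]
[[ 0.97  -0.241  0.002]
 [-0.241 -0.97  -0.   ]
 [ 0.002 -0.    -1.   ]]
delta tool mm [-0.3  1.1  1.7]
twist deg 0.02968241652874326 units 0.005936483305748652
```

View pics/w5.png

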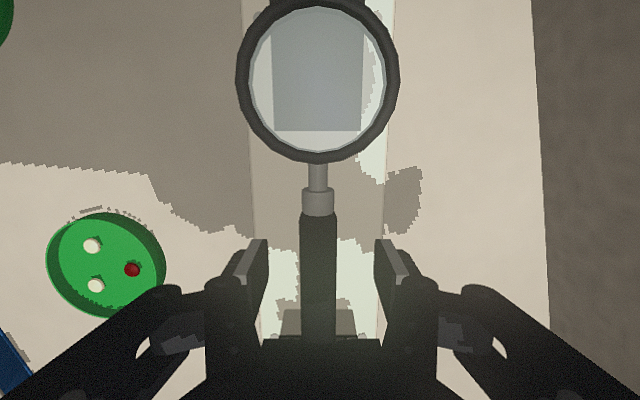

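>>> servo_tool(
  deltas=[
    [0.4,[-0.5,1,1.5],0],
    [0,[0,0,0],0],
    [0,[0,0,0],0],
    [0,[0,0,0],0],
    [0,[0,0,0],0],
    [0,[0,0,0],0],
    [0,[0,0,0],0],
    [0,[0,0,0],0],
    [0,[0,0,0],0],
    [0,[0,0,0],0],
    [0,[0,0,0],0],
    [0,[0,0,0],0],
  ],
)

```text
time_s: 6.7
tool_pos: [0.6132, -0.1492, 0.017]
orientation: [3.118, -0.382, -0.0]
wrist_force: [-2.7, -1.2, 5.3]
finger_gap: 0.173
```

```bash
python3 go.py 0.6143 -0.1494 0.018 -0.970 0.2416
```

```text
t 6.7 pos [ 0.6132 -0.1492  0.017 ] gap 0.173 F [-2.7 -1.2  5.3]
[[ 0.97  -0.241 -0.   ]
 [-0.241 -0.97  -0.   ]
 [-0.     0.    -1.   ]]
delta tool mm [ 1.1 -0.  -1. ]
twist deg 0.0318440304292551 units 0.00636880608585102
```

>>> servo_tool(
  deltas=[
    [0,[0,0,-5],0],
    [0,[0,0,-10],0],
    [0,[0,0,-15],0],
    [0,[0,0,-20],0],
    [0,[0,0,-20],0],
    [0,[0,0,-15],0],
    [0,[0,0,-10],0],
    [0,[0,0,-5],0],
    [0,[0,0,0],0],
    [0,[0,0,0],0],
    [0,[0,0,0],0],
  ],
)

```text
time_s: 7.62
tool_pos: [0.6129, -0.1489, 0.1159]
orientation: [-3.118, 0.381, 0.002]
wrist_force: [-0.1, 1.3, -0.4]
finger_gap: 0.174
```

```bash
python3 go.py 0.515 0.039 0.115 -0.970 0.2416; python3 -c "
from h import *
snap('wrist','w6')"
```

```text
t 7.6167 pos [ 0.6129 -0.1489  0.1159] gap 0.174 F [-0.1  1.3 -0.4]
[[ 0.971 -0.241 -0.001]
 [-0.241 -0.971  0.   ]
 [-0.001  0.    -1.   ]]
delta tool mm [-140.3 -158.7    1.1]
twist deg 0.04535636053350345 units 0.00907127210670069
```

View pics/w6.png

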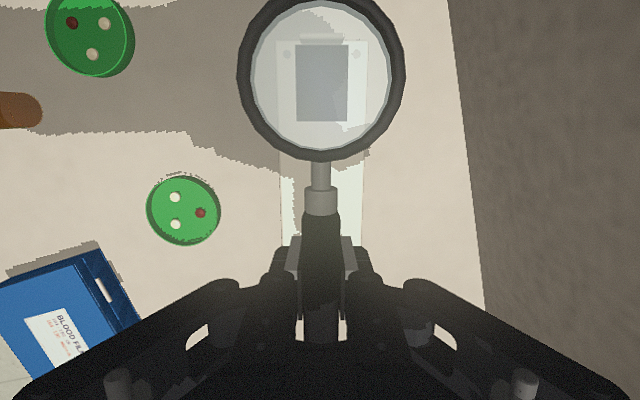

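```bash
python3 -c "
from h import *
T=load('top0')
print(atz(T,(323,241),.05),atz(T,(311,213),.012))"
```

```text
[ 0.39552229 -0.02143886  0.05      ] [0.47360928 0.01142067 0.012     ]
```

>>> servo_tool(
  deltas=[
    [0,[-8,-9,0],0],
    [0,[-15,-17,0],0],
    [0,[-20,-22,0],0],
    [0,[-22,-25,0],0],
    [0,[-22,-25,0],0],
    [0,[-20,-22,0],0],
    [0,[-15,-17,0],0],
    [0,[-12,-14,0],0],
    [0,[-6,-8,0],0],
    [0,[0,0,0],0],
    [0,[0,0,0],0],
    [0,[0,0,0],0],
  ],
)

```text
time_s: 8.67
tool_pos: [0.5163, 0.0381, 0.1166]
orientation: [3.118, -0.383, 0.0]
wrist_force: [-0.7, -0.4, -1.1]
finger_gap: 0.177
```

```bash
python3 go.py 0.5154 0.0388 0.0475 -0.970 0.2416; python3 -c "
from h import *
snap('wrist','w7');snap('scene','s7');snap('top','t7')"
```

```text
t 8.6667 pos [0.5163 0.0381 0.1166] gap 0.177 F [-0.7 -0.4 -1.1]
[[ 0.97  -0.242  0.   ]
 [-0.242 -0.97  -0.001]
 [ 0.     0.001 -1.   ]]
delta tool mm [-1.1 -0.5 69.1]
twist deg -0.01745098908276077 units -0.003490197816552154
```

View pics/w7.png

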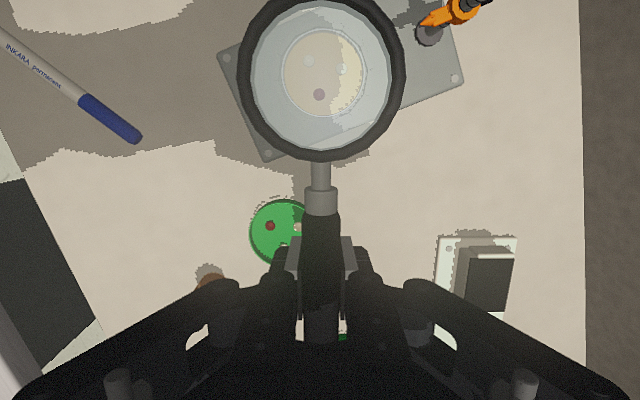

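View pics/s7.png

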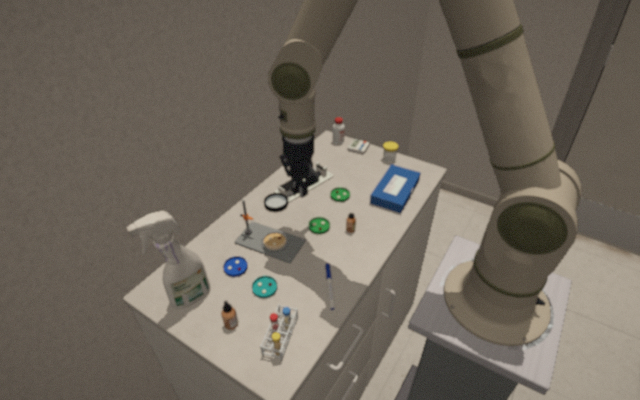

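>>> servo_tool(
  deltas=[
    [0,[-1,-0.5,5],0],
    [0,[0,0,10],0],
    [0,[0,0,14],0],
    [0,[0,0,14],0],
    [0,[0,0,12],0],
    [0,[0,0,8],0],
    [0,[0,0,4],0],
    [0,[0,0,1],0],
    [0,[0,0,0],0],
    [0,[0,0,0],0],
    [0,[0,0,0],0],
  ],
)

```text
time_s: 9.73
tool_pos: [0.5153, 0.0398, 0.0493]
orientation: [-3.118, 0.381, -0.001]
wrist_force: [0.2, 0.4, -0.5]
finger_gap: 0.179
```

```bash
python3 go.py 0.5154 0.0388 0.0475 -0.970 0.2416; python3 -c "
from h import *
snap('wrist','w8');snap('scene','s8');snap('top','t8')
crop('w8',220,0,520,180,2.6,'f');crop('s8',225,180,325,270,7,'g');crop('t8',230,135,330,225,7,'i')"
```

```text
t 9.7333 pos [0.5153 0.0398 0.0493] gap 0.179 F [ 0.2  0.4 -0.5]
[[ 0.971 -0.241  0.001]
 [-0.241 -0.971  0.   ]
 [ 0.001 -0.    -1.   ]]
delta tool mm [0.3 1.  1.8]
twist deg 0.03627691953727208 units 0.007255383907454416
```

View pics/f.png

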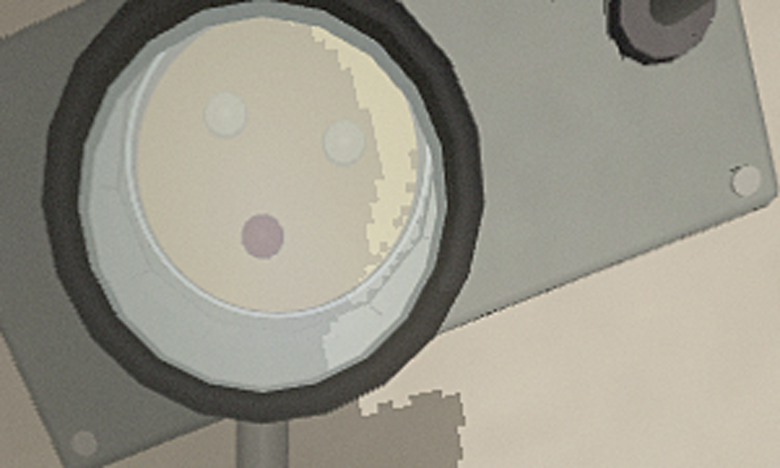

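View pics/g.png

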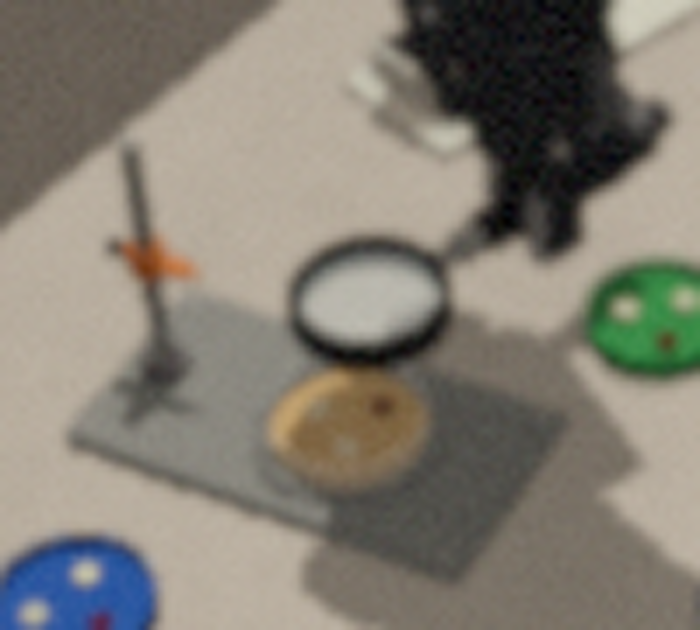

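View pics/i.png

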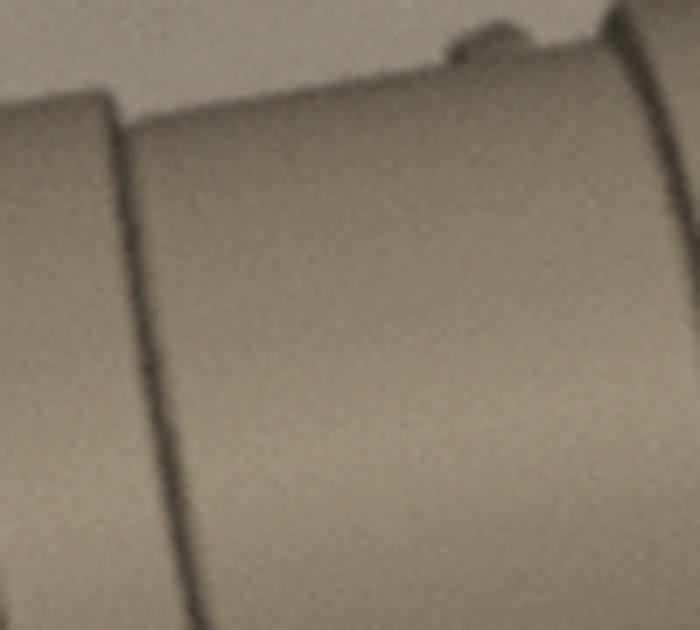

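```bash
cat > m3.py <<'E'
from h import *
W=load('w8');S=load('s8')
L=np.array([321.4,77.2]);C=np.array([220+262.5/2.6-.5,236.5/2.6-.5])
for z in(.070,.077):print('lens',z,atz(W,L,z))
print('col',atz(W,C,.017),atz(W,C,.0135))
s=lambda x,y:np.array([225+(x+.5)/7-.5,180+(y+.5)/7-.5])
def zat(c,uv,xy):
    zs=np.arange(0,.13,.0005); e=[np.linalg.norm(proj(c,[*xy,z])-uv) for z in zs]; i=np.argmin(e); return zs[i],e[i]
print('tip z',zat(S,s(196,274),(.5985,.1355)),zat(S,s(128,150),(.6227,.1387)),'post top')
lx=(.5345,.1175)
# outline of rim in scene
m=[]
for zc in np.arange(.055,.085,.005):
    q=[]
    for z in(zc-.007,zc+.007):
        for a in np.linspace(0,2*np.pi,72): q.append(proj(S,[lx[0]+.03*np.cos(a),lx[1]+.03*np.sin(a),z]))
    q=np.array(q); q=((q-[225,180])+.5)*7-.5; print(round(zc,3),'bbox crop',q.min(0).round(0),q.max(0).round(0))
E
python3 m3.py
```

```text
lens 0.07 [0.53555023 0.11694901 0.07      ]
lens 0.077 [0.53536783 0.11628853 0.077     ]
col [0.534852   0.11563122 0.017     ] [0.53490161 0.11583509 0.0135    ]
tip z (np.float64(0.064), np.float64(0.9405535481159255)) (np.float64(0.115), np.float64(0.29575197941607306)) post top
0.055 bbox crop [288. 257.] [455. 399.]
0.06 bbox crop [287. 247.] [454. 389.]
0.065 bbox crop [285. 237.] [453. 379.]
0.07 bbox crop [284. 227.] [453. 369.]
0.075 bbox crop [283. 217.] [452. 359.]
0.08 bbox crop [282. 207.] [451. 349.]
0.085 bbox crop [280. 196.] [450. 338.]
```

```bash
python3 -c "
from h import *
crop('w7',360,0,500,110,5.5,'j')"
```

```text
(no output)
```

View pics/j.png

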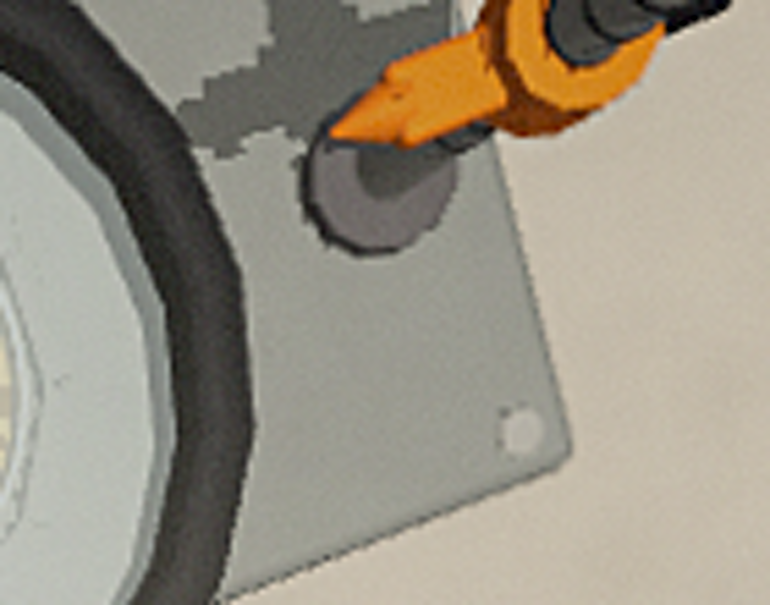

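```bash
cat >> m2.py <<'E'
print('---')
C=load('w7'); j=lambda x,y:np.array([360+(x+.5)/5.5-.5,(y+.5)/5.5-.5])
for n,p,q,r in[('tip',(570,244),(463,254),(330,136)),('screw(.008)',(707,380),(513,327),(520,432))]:
    o=[(A,a(*p)),(B,b(*q)),(C,j(*r))]
    for k in([0,1,2],[0,1],[0,2],[1,2]):
        X,rr=tri(*[o[i] for i in k]); print(n,k,X.round(4),np.round(rr,1).tolist())
E
python3 m2.py|sed -n '/---/,$p'
```

```text
---
tip [0, 1, 2] [0.5992 0.136  0.0652] [[-0.2, 0.2], [-0.3, 0.0], [0.8, -0.5]]
tip [0, 1] [0.5993 0.1361 0.0657] [[-0.0, 0.0], [0.0, -0.0]]
tip [0, 2] [0.5999 0.1365 0.0616] [[0.0, 0.1], [-0.0, -0.1]]
tip [1, 2] [0.599  0.1359 0.0655] [[-0.4, 0.2], [0.6, -0.4]]
screw(.008) [0, 1, 2] [0.6373 0.1028 0.0088] [[-0.0, 0.2], [-0.1, 0.0], [0.2, -0.4]]
screw(.008) [0, 1] [0.6372 0.103  0.0094] [[-0.0, 0.0], [0.0, -0.0]]
screw(.008) [0, 2] [0.6375 0.1028 0.0079] [[0.0, 0.2], [-0.0, -0.3]]
screw(.008) [1, 2] [0.6376 0.1026 0.0082] [[-0.2, 0.1], [0.2, -0.1]]
```

>>> servo_tool(
  deltas=[
    [0,[0,0.5,1],0],
    [0,[0,0,1],0],
    [0,[0,0,0],0],
    [0,[0,0,0],0],
    [0,[0,0,0],0],
    [0,[0,0,0],0],
    [0,[0,0,0],0],
    [0,[0,0,0],0],
  ],
)

```text
time_s: 10.55
tool_pos: [0.5149, 0.0394, 0.0467]
orientation: [3.118, -0.381, -0.0]
wrist_force: [-0.1, -0.5, -0.8]
finger_gap: 0.175
```

```bash
for i in 1 2 3; do python3 go.py 0.5154 0.0388 0.046 -0.970 0.2416; python3 -c "
from h import *
snap('scene','s9');snap('wrist','w9')"; done; python3 -c "
from h import *
crop('s9',225,180,325,270,7,'g9')"
```

```text
t 10.55 pos [0.5149 0.0394 0.0467] gap 0.175 F [-0.1 -0.5 -0.8]
[[ 0.971 -0.241 -0.   ]
 [-0.241 -0.971 -0.   ]
 [-0.     0.    -1.   ]]
delta tool mm [0.7 0.4 0.7]
twist deg 0.046037085718609205 units 0.00920741714372184
t 10.65 pos [0.5149 0.0393 0.0467] gap 0.175 F [ 0.   0.1 -0.5]
[[ 0.971 -0.241 -0.   ]
 [-0.241 -0.971 -0.   ]
 [-0.     0.    -1.   ]]
delta tool mm [0.6 0.4 0.7]
twist deg 0.042870310451206706 units 0.00857406209024134
t 10.75 pos [0.5149 0.0394 0.0468] gap 0.18 F [-0.8  0.  -0.5]
[[ 0.971 -0.241 -0.   ]
 [-0.241 -0.971 -0.   ]
 [-0.     0.    -1.   ]]
delta tool mm [0.6 0.4 0.8]
twist deg 0.047441516248085236 units 0.009488303249617048
```

View pics/g9.png

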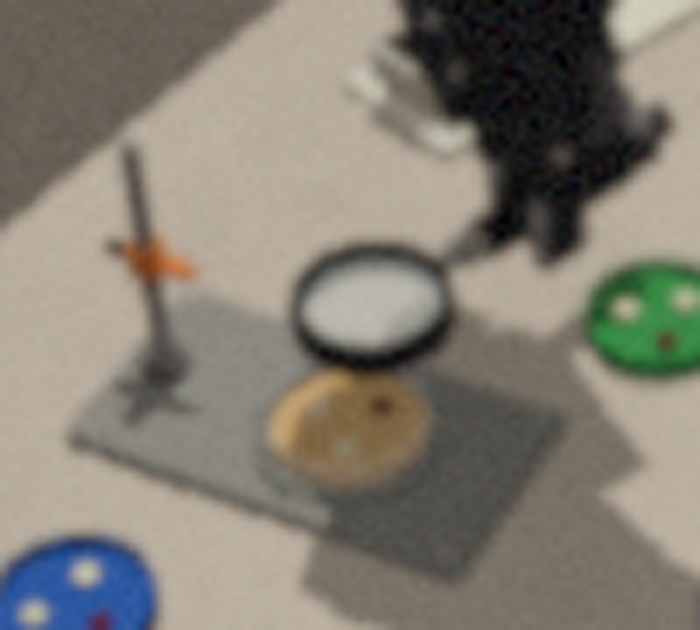

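View pics/w9.png

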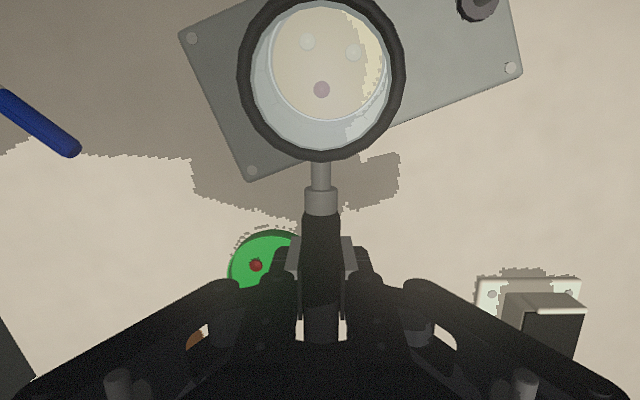

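Everything is steady. By estimate the lens is at z ≈ 0.067 m against ≈ 0.066 m for the tip, and about 1–2 mm off the colony horizontally. I'm handing in now.

```bash
python3 -c "
from h import *
print(job.hand_in())"
```

```text
the job is handed in; nothing more can be done
None
```

I gripped the loupe across its handle, lifted it straight off the rest, and carried it over the dish. I handed the job in at about 10.8 s while holding it there; the hand-in gives no verdict.

**Position at hand-in:**
- **Height:** the lens centre was at about 0.067 m, worked out from the tool position and the grip offset. The pointer tip came out at about 0.0655 m from the wrist pictures.
- **Centring:** the lens was about 1–2 mm from the dark red colony horizontally, measured in the wrist view.
- **Level and grip:** the tool pointed straight down. The tool position held still over three readings, and the fingers were closed on the handle with only noise-level wrist force.

**Clearances:** in the last pictures the loupe was clear of the stand, dish and pointer, and I saw nothing moved.

**Where the checks disagreed:**
- **Scene camera:** it put the post top at about 0.115 m against the listed 0.123 m, and the pointer tip at about 0.064 m. I relied on the wrist pictures instead, which matched the known heights to about 1–4 mm.
- **Pointer tip:** one pair of wrist pictures gave 0.0616 m, which is below the stated range of 0.065–0.110 m, so I discounted it.
- **Top camera:** the arm blocked its view at the end, so it could not confirm the final position.

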